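# Set up the second pass of a desk 3D scan

## Robot

A 6-joint arm with a two-finger parallel gripper is mounted at the origin on the work surface. World frame = base frame: x ahead of the robot, y to its left, z up, the work surface at z = 0. Lengths are in m, angles in rad, forces in N, time in s.
With the tool pointing down it reaches from about 0.2 to 0.875 m from the base axis. Payload 3.4 kg.
Tool frame: the origin (TCP) lies midway between the tips of the shut fingers; the grasp point (between the pads) lies 19 mm behind it; z points along the fingers, y is the line along which they close (so a half turn about z gives the same grasp; the last joint's range is limited). The gripper opens to 94 mm and grips with 3 to 60 N. Pads are 16 mm wide; open, the fingers measure 119 mm over their backs; the gripper's body (75 mm by 177 mm) begins 78 mm behind the grasp point.
Start: joints at [-1.412, 0.276, 1.505, -0, 1.361, -0.121], TCP at [0.159, -0.553, 0.205] pointing down, gripper open.
Joint ranges: [-2.89, 2.89], [-0.75, 2.08], [0.22, 2.7], [-1.18, 4.32], [0.11, 2.71], [-2.7, 2.7]. Speed limits (rad/s): [2.57, 2.57, 3.14, 3.14, 3.14, 3.14].

## Interface

Orientations are given as a unit quaternion [w, x, y, z].
In Python, from rig import status, capture, camera_params, job, boxes_of, trace gives the robot as it stands.
- The arm moves only by the tool play_rows, never from a script. Its argument "rows" is a list of rows, each a list of 7 numbers: the turn, a rotation vector about the tool's x, y, z each as a share of 30 degrees, from -1 to 1, then the shift along the tool's x, y, z each as a share of 0.1 m, from -1 to 1, then the closure, from -1 (fully open) to 1 (shut). A call has 1 to 8 rows; each row is the pose to reach, as a shift and turn from the pose commanded when the call began, along the tool's axes at that moment; what a row does not reach only later rows make up. A row lasts 1/12 s, in which the tool goes at most 41.7 mm and 7.16 degrees, less where a joint would pass 70% of its speed; a pose out of reach is approached as far as the arm can. A call with a number of a shift or a turn outside -1 to 1 is refused whole. A call with a gripper value outside its range is refused whole. The fingers move at their own pace and stop on an object; the grip force is fixed at half the most. Time passes only in rows, so rows that repeat a pose let the fingers close. It gives the time, the measured TCP pose, the force, the opening and the grip force at its end, in the units of the state.
- status.observe(): the state, without advancing time (a new reading comes with each control period).
- capture(name): name is "side" or "top"; returns (picture, depth): 400x640x3 uint8, red, green, blue; 400x640 float32, m along the optical axis (not along the pixel's ray), 0 where there is no reading.
- camera_params(name): a dict with "fx", "fy", "cx", "cy" (pixels), "R" (3x3) and "t" (3): a world point X has camera coordinates R X + t. Camera axes: x right, y down, z forward; pixel columns grow to the right and rows downward; lengths in m; the calibration is good to about 2 mm. A picture is of the moment at which its call begins. camera_params takes no time and is no camera call.
- job.sign_off(): hands the job in; it is judged then, once.
Trained networks look in the newest picture that a camera, given by its name, has taken for a name from the list of things; names that differ only in an ending like _2 or _b are one class to them, and where a whole thing is asked for, a point or a joint stands for the part that bears it (a point fixed in the world has none). Each returns a list of dicts, best first, with "conf" (0 to 1); they miss things now and then, are a little off and sometimes report something else, mostly with a low value. They report only what shows in the picture. A call takes as long as a camera call. They do not tell look-alikes from the thing itself.
- boxes_of(camera, label): "rect" ([left, top, right, bottom] in pixels, round what is visible of it).
- trace(camera, label): "pixels" (400x640 bool, what is visible of it) and "rect" ([left, top, right, bottom] in pixels, round what is visible of it).
The state is a dict: "t": time; "q": joint angles; "qvel": joint speeds; "joint_efforts": joint torques, N m; "tool_pos": TCP position; "tool_rot": TCP orientation; "contact_force": force on the tool from outside, world axes, zero at the start; "torque": the same for the moment, N m; "finger_gap": finger opening in m; "gripper_force": force on a finger pad.
Only numpy, scipy, OpenCV 4.12 (cv2) and the standard library are available. Lean on these libraries where they do the work, as an engineer would, in place of code of your own. Each camera call takes 0.05 s, during which the arm holds its last target. There are 200 camera calls.

## Task

Enough views have been taken of the pot this way up. Use its knob to wind the scanning turntable all the way back to its zero stop, and turn the square pot over so that it stands mouth-down in the middle of the platter, ready for its underside to be scanned. Set the pot down gently, and leave the scanner and the other things on the desk where they are.

Things in the scene. Friction and masses are not known exactly. Their poses are not given: they have to be found in the camera images.
- turntable: Scanning turntable, fixed to the desk: grey box 210 (x) x 350 (y) x 36 mm high; its top is the deck. Origin: centre of its underside; z up; -x side is the front. On the deck: a round platter centred at (0, +75) mm, a black index knob at (0, -125) mm. A belt inside turns the platter with the knob, one to one, same sense, lagging a few tenths of a second; what stands on the platter turns with it.
- platter_center (a point): Centre of the platter's top surface, 48 mm above the desk. The platter is an aluminium disc 190 mm across with a black rubber top and white dots around its edge, 12 mm above the deck. The point does not turn with the platter; its axes are the turntable's.
- knob_grip (a point): On the upright knob axis, at the height to grip, 66 mm above the desk. The knob: a round skirt 64 mm across, 9 mm high (top 45 mm above the desk), carrying a bar 14 mm thick, 51 mm long, top 73 mm above the desk. One end of the bar is the pointer nose: narrowed to 9 mm over its last 8 mm, white line on top, small steel lug below. The point does not turn; its axes are the turntable's.
- knob (a joint): Index knob angle in rad, 0 to 6.02. 0: lug against the zero stop pin, nose pointing to the turntable's front (-x), bar along the turntable's x. Grows clockwise seen from above; turn anticlockwise to wind back to zero. Turning takes about 0.1 N m; no spring, it stays where it is left.
- pot: Plain terracotta square pen pot, 60 x 60 mm outside, 84 mm high, straight flat sides, walls and bottom 5 mm thick, open top, about 0.25 kg. Starts mouth-up on the platter at any yaw. Origin: centre of the outer face of its closed bottom; z runs towards its mouth, x and y are square to its sides. It also lies steadily on a side.
- pot_mouth (a point): Centre of the pot's open mouth, in the plane of the rim, 84 mm from the bottom along the pot's z.
- scanner: 3D scanner, a grey bar 150 mm wide with three lenses on a post with a round weighted foot 116 mm across, 200 mm tall in all. Origin: centre of the foot's underside. Not to be moved.
- mouse: Black computer mouse, 115 x 58 x 36 mm. Origin: centre of its underside. Not to be moved.
- remote: Black remote control with grey keys, 190 x 52 x 20 mm, lying along its x. Origin: centre of its underside. Not to be moved.
- stylus: Dark tablet pen, 140 mm long, 11 mm thick, lying along its x. Origin: centre of its underside. Not to be moved.
Mind the look-alikes: they are no part of the job. Of the things shaped like the pot, the terracotta one is meant.

How it is judged:
At the end, for the whole second after the job is handed in: The knob is at its zero stop (within 0.07 rad, 4 degrees); the pot stands mouth-down with its rim flat on the platter (axis within 4 degrees of upright, rim within 4 mm of the platter's top), its axis within 25 mm of the platter's centre, at rest (value of joint knob below 0.07 rad and angle between pot's own z axis and vertical above 3.07 rad and horizontal distance between pot and platter_center below 0.025 m and z of pot_mouth in the frame of platter_center between -0.004 and 0.004 m and linear speed of pot below 0.01 m/s); the robot touches nothing.
It fails at once if the pot is banged down on the turntable (over 60 N) (contact force between pot and turntable above 60 N).
It fails at once if the pot is dropped or falls over (moves faster than 0.4 m/s with the fingers off it) (contact force between pot and the fingers below 0.3 N and linear speed of pot above 0.4 m/s).
It fails at once if the scanner is shifted by more than 10 mm (distance of scanner from where it was at the start of the episode above 0.01 m).
It fails at once if the mouse, remote or stylus is shifted by more than 20 mm (distance of any of mouse, remote, stylus from where it was at the start of the episode above 0.02 m).
It also fails if it takes over 72 s, if anything falls off the work surface, if the arm or the gripper's body presses on something with over 40 N, if the wrist force passes 120 N, or if a joint passes its speed limit or range.

## Working session

There is one attempt and no reset: what is moved stays moved. The work goes in short steps, Python scripts to look and compute and a tool call to move; the robot and the scene stay as the last step left them, time stands still between calls to the robot, and variables do not carry over. Pictures are saved under pics/ and viewed, at most 10 in all, crops included, and the job is handed in when it is done.

Besides the shell and the picture viewer there is one more tool, called as a command line: name --pt "numbers of a row" for each row, then --argument value for the rest. play_rows: Moves the arm, as the interface text tells. Its arguments: {"type":"object","properties":{"rows":{"type":"array"}},"required":["rows"]}

```bash
mkdir -p pics; ls
cat > h.py <<'E'
import numpy as np, cv2
from rig import status, capture, camera_params, job, boxes_of, trace
def snap(cam,name):
    im,d=capture(cam); cv2.imwrite(f'pics/{name}.png',im[:,:,::-1]); np.savez(f'pics/{name}.npz',im=im,d=d); return im,d
def world(cam,d):
    p=camera_params(cam); v,u=np.mgrid[0:400,0:640]
    c=np.stack([(u-p['cx'])/p['fx']*d,(v-p['cy'])/p['fy']*d,d],-1)
    return (c-np.array(p['t']))@np.array(p['R'])
def proj(cam,X):
    p=camera_params(cam); c=np.array(X)@np.array(p['R']).T+p['t']
    return np.stack([c[...,0]/c[...,2]*p['fx']+p['cx'],c[...,1]/c[...,2]*p['fy']+p['cy']],-1)
E
python3 - <<'E'
from h import *
a,_=snap('side','s0');b,_=snap('top','t0')
for c in('side','top'):
    p=camera_params(c);print(c,p['fx'],np.round(-np.array(p['R']).T@p['t'],3),np.round(p['R'],2).tolist())
    for l in('turntable','pot','knob','scanner','mouse','remote','stylus'):
        print(l,[(round(x['conf'],2),np.round(x['rect']).tolist()) for x in boxes_of(c,l)])
s=status.observe();print(s)
E
```

```text
pics
side 377.2483247035436 [ 0.451 -0.949  0.61 ] [[1.0, -0.09, 0.0], [-0.04, -0.47, -0.88], [0.08, 0.88, -0.47]]
turntable [(0.57, [267.0, 198.0, 356.0, 281.0])]
pot [(0.95, [378.0, 187.0, 401.0, 227.0]), (0.71, [302.0, 168.0, 327.0, 193.0]), (0.58, [306.0, 180.0, 339.0, 217.0]), (0.56, [240.0, 173.0, 262.0, 206.0])]
knob [(0.77, [298.0, 239.0, 322.0, 265.0]), (0.42, [272.0, 319.0, 328.0, 350.0])]
scanner [(0.76, [322.0, 125.0, 362.0, 180.0]), (0.69, [267.0, 200.0, 358.0, 280.0])]
mouse [(0.58, [270.0, 318.0, 330.0, 349.0]), (0.3, [263.0, 199.0, 357.0, 282.0])]
remote [(0.64, [244.0, 168.0, 292.0, 174.0])]
stylus [(0.74, [270.0, 317.0, 328.0, 348.0]), (0.48, [393.0, 298.0, 409.0, 342.0])]
top 428.0461862213913 [ 0.487 -0.005  1.208] [[0.01, -1.0, 0.01], [-1.0, -0.01, -0.04], [0.04, -0.01, -1.0]]
turntable [(0.67, [272.0, 152.0, 408.0, 251.0])]
pot [(0.97, [296.0, 178.0, 324.0, 212.0]), (0.76, [214.0, 182.0, 250.0, 211.0]), (0.63, [228.0, 256.0, 254.0, 292.0]), (0.58, [294.0, 102.0, 323.0, 134.0])]
knob [(0.94, [373.0, 202.0, 397.0, 224.0])]
scanner [(0.62, [150.0, 107.0, 208.0, 174
[... 164 characters left out ...]
y([-1.41198517e+00,  2.75870913e-01,  1.50488098e+00, -9.94648968e-06,
        1.36070275e+00, -1.20995451e-01]), 'qvel': array([-6.38368072e-04,  4.56960105e-04, -8.58578276e-05,  4.38304901e-04,
       -2.59024359e-03,  3.70481773e-04]), 'joint_efforts': array([ 2.52119789e-04, -4.04402161e+01, -2.37488061e+01,  7.01184408e-02,
        2.46073469e-02,  1.75925015e-05]), 'tool_pos': array([ 0.15879795, -0.55268101,  0.20551721]), 'tool_rot': array([ 6.90837966e-05,  9.90229338e-01,  1.39448391e-01, -3.55844929e-06]), 'contact_force': array([ 0.26624962,  0.01310187, -0.62470921]), 'torque': array([0.03751378, 0.02577291, 0.05256913]), 'gripper_force': 0.0, 'finger_gap': 0.09388464814840852}
```

View pics/s0.png

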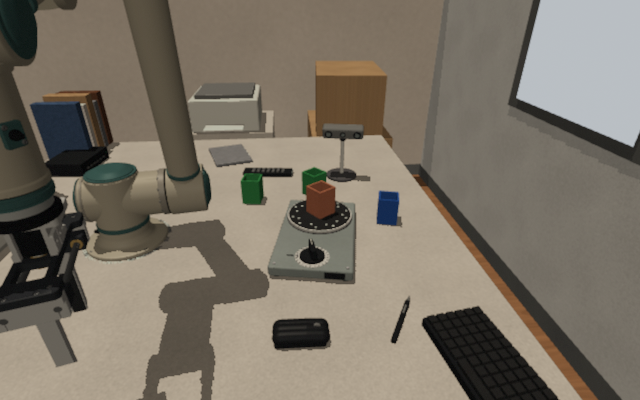

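View pics/t0.png

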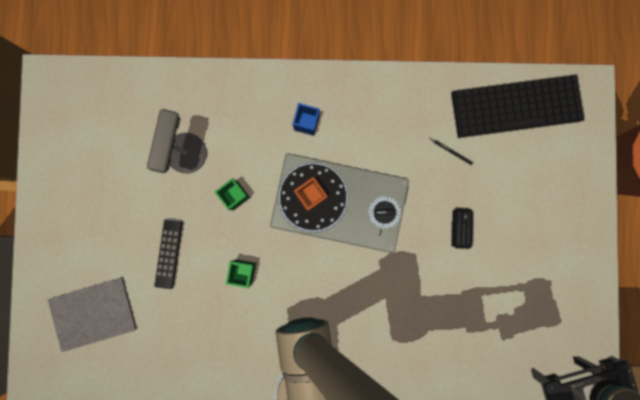

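The side picture shows the terracotta pot at (320,200) on the platter and the knob at (312,252). In the top picture, four things could be taken for the pot: terracotta (311,193), blue (306,119), green (233,194) and green (240,272). I choose the terracotta one on the platter. The knob is at top (385,212).

Run:
```python
from h import *
f=np.load('pics/t0.npz');im,d=f['im'],f['d'];W=world('top',d)
crop=im[135:265,255:425];cv2.imwrite('pics/crop.png',cv2.resize(crop,None,fx=4.4,fy=4.4,interpolation=cv2.INTER_CUBIC)[:,:,::-1])
print('desk z',np.median(W[300:340,200:260,2]))
sub=np.zeros((400,640),bool);sub[145:260,265:415]=1
z=W[...,2];deck=sub&(z>.028)&(z<.044)
allm=sub&(z>.02)
n,lab,st,c=cv2.connectedComponentsWithStats(allm.astype(np.uint8));k=1+np.argmax(st[1:,4])
P=W[lab==k][:,:2].astype(np.float32);r=cv2.minAreaRect(P);print('turntable',r,'deckz',np.median(z[deck]))
hsv=cv2.cvtColor(im,cv2.COLOR_RGB2HSV)
terr=sub&(hsv[...,0]<15)&(hsv[...,1]>120)&(hsv[...,2]>60)
rim=terr&(z>.120)
print('pot rim z',np.median(z[rim]),np.percentile(z[terr],[5,50,95]),cv2.minAreaRect(W[rim][:,:2].astype(np.float32)),rim.sum())
kn=np.zeros_like(sub);kn[195:232,365:405]=1
bar=kn&(z>.060);skirt=kn&(z>.04)
print('bar',bar.sum(),np.median(z[bar]),cv2.minAreaRect(W[bar][:,:2].astype(np.float32)))
fs=np.load('pics/s0.npz');Ws=world('side',fs['d']);zs=Ws[...,2];h2=cv2.cvtColor(fs['im'],cv2.COLOR_RGB2HSV)
t2=(h2[...,0]<15)&(h2[...,1]>120);m=np.zeros_like(t2);m[175:225,300:345]=1
t2&=m;print('side pot',t2.sum(),np.percentile(zs[t2],[2,50,98]),np.median(Ws[t2],0))
up=t2&(zs>.122);print(cv2.minAreaRect(Ws[up][:,:2].astype(np.float32)))
m[:]=0;m[235:268,295:330]=1;b=m&(zs>.058);print('side knob',b.sum(),np.median(zs[b]),cv2.minAreaRect(Ws[b][:,:2].astype(np.float32)))
for n,(u,v) in dict(scanner=(188,150),blue=(306,119),g1=(233,194),g2=(240,272),mouse=(463,228),pad=(95,312),stylus=(452,151)).items(): print(n,np.round(W[v,u],3))
c=fs['im'][170:275,255:370];cv2.imwrite('pics/crops.png',cv2.resize(c,None,fx=5,fy=5,interpolation=cv2.INTER_CUBIC)[:,:,::-1])
```

```text
desk z 0.00013208585961018468
turntable ((0.5366069078445435, -0.06117852032184601), (0.3527809977531433, 0.2104918211698532), 78.85316467285156) deckz 0.0362682516188963
pot rim z 0.13170190095775158 [0.04672449 0.05455803 0.1334817 ] ((0.5388089418411255, 0.007713586091995239), (0.09909099340438843, 0.05995415896177292), 35.89362716674805) 191
bar 105 0.07317787790425215 ((0.5044208765029907, -0.10619159787893295), (0.014180959202349186, 0.20553898811340332), 5.987135410308838)
side pot 929 [0.04905174 0.09963192 0.13331966] [0.55279684 0.00177993 0.09963192]
((0.4868197739124298, -0.441406786441803), (1.0140092372894287, 0.0776980072259903), 81.5947036743164)
side knob 111 0.07282598114744876 ((0.4866483807563782, -0.5521937608718872), (0.7958953380584717, 0.01691795326769352), 86.09969329833984)
scanner [0.678 0.365 0.015]
blue [0.773 0.037 0.007]
g1 [0.557 0.239 0.002]
g2 [0.34  0.214 0.005]
mouse [ 0.471 -0.399  0.037]
pad [0.226 0.608 0.011]
stylus [ 0.687 -0.375  0.014]
```

View pics/crop.png

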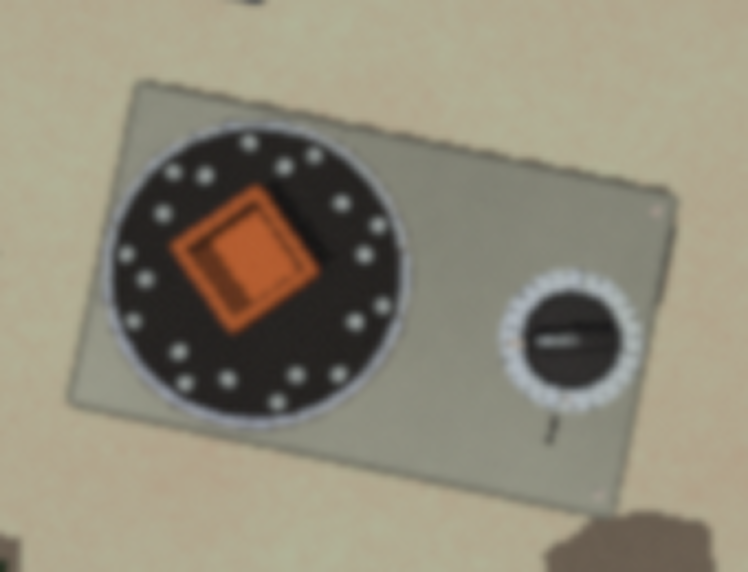

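View pics/crops.png

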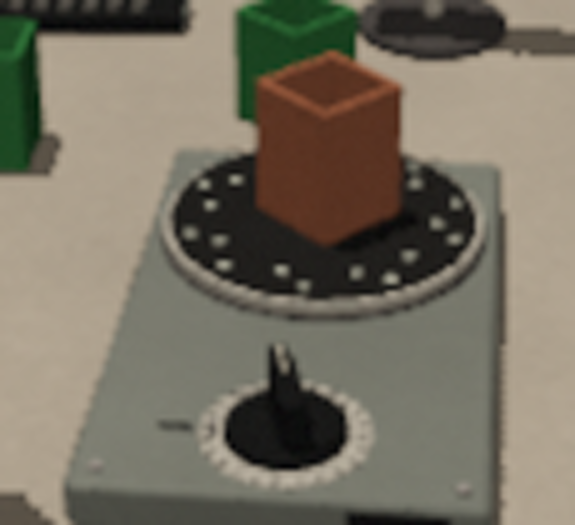

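The crops show the chosen terracotta pot mouth-up on the platter, centred near top-crop (245,258). The knob's white nose line points left (+y), and the zero tick is down-left at (550,430), so about 79° anticlockwise is needed. Next I refine the poses.

```bash
cat >> h.py <<'E'
def flat(cam,mask,z):  # mask pixels -> world xy on plane z
    p=camera_params(cam);R=np.array(p['R']);C=-R.T@p['t'];v,u=np.nonzero(mask)
    r=np.stack([(u-p['cx'])/p['fx'],(v-p['cy'])/p['fy'],np.ones(len(u))],-1)@R
    return (C+r*((z-C[2])/r[:,2])[:,None])[:,:2].astype(np.float32)
def potrect(cam,im,d,box,hz=.110):
    h=cv2.cvtColor(im,cv2.COLOR_RGB2HSV);z=world(cam,d)[...,2]
    m=np.zeros(z.shape,bool);l,t,r,b=box;m[t:b,l:r]=1
    m&=(h[...,0]<15)&(h[...,1]>120)&(z>hz)&(d>.1)
    P=world(cam,d)[m]; return m,P
E
python3 - <<'E'
from h import *
for cam,n,pb,kb in(('top','t0',(285,165,340,225),(365,195,405,232)),('side','s0',(300,175,345,225),(290,232,332,270))):
    f=np.load(f'pics/{n}.npz');im,d=f['im'],f['d'];W=world(cam,d);z=W[...,2]
    m,P=potrect(cam,im,d,pb,.125);m&=(z<.14);print(cam,'pot',m.sum(),cv2.minAreaRect(flat(cam,m,.132)),np.median(z[m]),z[m].max())
    k=np.zeros_like(m);l,t,r,b=kb;k[t:b,l:r]=1
    ba=k&(z>.062)&(z<.08)&(d>.1);Q=W[ba][:,:2];mu=np.median(Q,0);Q=Q[np.linalg.norm(Q-mu,axis=1)<.04]
    w,V=np.linalg.eigh(np.cov(Q.T));print('bar',len(Q),cv2.minAreaRect(Q.astype(np.float32)),np.degrees(np.arctan2(V[1,1],V[0,1])),'z',np.percentile(z[ba],[10,50,90]))
    wh=k&(im.min(-1)>95)&(z>.062)&(z<.08);print('white',np.median(W[wh],0),wh.sum())
    wr=k&(im.min(-1)>150)&(z>.03)&(z<.05);print('ring',cv2.fitEllipse(flat(cam,wr,.0365)) if wr.sum()>8 else wr.sum())
f=np.load('pics/t0.npz');im,d=f['im'],f['d'];W=world('top',d);z=W[...,2]
s=np.zeros(z.shape,bool);s[145:260,265:415]=1
m=(s&(z>.03)&(z<.042)).astype(np.uint8);m=cv2.morphologyEx(m,cv2.MORPH_OPEN,np.ones((3,3)))
print('deck',cv2.minAreaRect(flat('top',m>0,.036)))
pl=s&(z>.044)&(z<.053)&(d>.1);pl=cv2.morphologyEx(pl.astype(np.uint8),cv2.MORPH_OPEN,np.ones((3,3)));pl[:,350:]=0
print('platter',cv2.minEnclosingCircle(flat('top',pl>0,.048)),np.median(z[pl>0]))
E
```

```text
top pot 179 ((0.5545318126678467, 0.019137972965836525), (0.06010666862130165, 0.05983791872859001), 35.86262893676758) 0.1317623931067863 0.13665937010261764
bar 100 ((0.5127846002578735, -0.1818343847990036), (0.013341368176043034, 0.05374136194586754), 1.5256109237670898) 94.8802939621415 z [0.06991246 0.07291482 0.07605966]
white [ 0.51122769 -0.16803957  0.07385918] 7
ring ((0.5123782753944397, -0.18228664994239807), (0.07826119661331177, 0.07900712639093399), 162.47085571289062)
side pot 167 ((0.5537782311439514, 0.0125599205493927), (0.06765937805175781, 0.07034870237112045), 35.88309097290039) 0.13041353593223734 0.13620061950504808
bar 96 ((0.5110629200935364, -0.18260259926319122), (0.013577600941061974, 0.054635219275951385), 3.3109078407287598) 94.2013030767835 z [0.06546402 0.07314693 0.07485447]
white [ 0.51135901 -0.16097149  0.07435133] 9
ring ((0.5131369233131409, -0.1791338473558426), (0.07443521916866302, 0.08144932985305786), 171.784423828125)
deck ((0.5363918542861938, -0.05980931222438812), (0.34844937920570374, 0.20879417657852173), 78.92903900146484)
platter ((0.5507307648658752, 0.013627756386995316), 0.09443973004817963) 0.0480568488699438
```

```bash
cat >> h.py <<'E'
from scipy.spatial.transform import Rotation as Ro, Slerp
def cur():
    s=status.observe();w,x,y,z=s['tool_rot'];return np.array(s['tool_pos']),Ro.from_quat([x,y,z,w]),s
def plan(p1,R1,n,p0=None,R0=None,pivot=None):
    """n calls from now to p1,R1; prints turn/shift shares. pivot: tool-frame point kept on straight line"""
    if p0 is None: p0,R0,_=cur()
    o=np.zeros(3) if pivot is None else np.array(pivot)
    rv=(R0.inv()*R1).as_rotvec(); a=p0+R0.apply(o); b=np.array(p1)+R1.apply(o)
    pp,rr=p0,R0
    for i in range(1,n+1):
        r=R0*Ro.from_rotvec(rv*i/n); p=a+(b-a)*i/n-r.apply(o)
        print(np.round(np.r_[(rr.inv()*r).as_rotvec()/np.radians(30),rr.inv().apply(p-pp)/.1],3).tolist()); pp,rr=p,r
def frame(z,x):
    z=np.array(z,float)/np.linalg.norm(z);x=np.array(x,float);x-=z*(x@z);x/=np.linalg.norm(x)
    return Ro.from_matrix(np.stack([x,np.cross(z,x),z],1))
def down(deg): a=np.radians(deg);return frame([0,0,-1],[np.cos(a),np.sin(a),0])
E
python3 -c "
from h import *
plan([.512,-.182,.15],down(93.5),5)"
```

```text
[0.0, 0.0, -0.516, 0.884, -0.517, 0.111]
[0.0, 0.0, -0.516, 0.99, -0.263, 0.111]
[0.0, 0.0, -0.516, 1.024, 0.011, 0.111]
[0.0, 0.0, -0.516, 0.984, 0.284, 0.111]
[0.0, 0.0, -0.516, 0.872, 0.537, 0.111]
```

play_rows --pt "0 0 -0.258 0.44 -0.26 0.05 -1" --pt "0 0 -0.516 0.884 -0.517 0.11 -1" --pt "0 0 -0.516 0.884 -0.517 0.11 -1"

```text
t: 1.05
tool_pos: [0.2313, -0.475, 0.1939]
tool_rot: [-0.001, 0.962, 0.274, 0.001]
contact_force: [0.4, 1.2, -0.9]
finger_gap: 0.094
gripper_force: 0.0
```

play_rows --pt "0 0 -0.258 0.49 -0.13 0.05 -1" --pt "0 0 -0.516 0.99 -0.263 0.11 -1" --pt "0 0 -0.516 0.99 -0.263 0.11 -1"

```text
t: 1.3
tool_pos: [0.3021, -0.4006, 0.1831]
tool_rot: [-0.001, 0.916, 0.401, 0.001]
contact_force: [0.0, -0.7, -0.3]
finger_gap: 0.094
gripper_force: 0.0
```

play_rows --pt "0 0 -0.258 0.5 0 0.05 -1" --pt "0 0 -0.516 1 0.01 0.11 -1" --pt "0 0 -0.516 1 0.01 0.11 -1"

```text
t: 1.55
tool_pos: [0.3712, -0.3282, 0.1721]
tool_rot: [-0.001, 0.853, 0.521, 0.001]
contact_force: [-0.1, -0.6, 0.7]
finger_gap: 0.0944
gripper_force: 0.0
```

play_rows --pt "0 0 -0.258 0.49 0.14 0.05 -1" --pt "0 0 -0.516 0.98 0.28 0.11 -1" --pt "0 0 -0.516 0.98 0.28 0.11 -1"

```text
t: 1.8
tool_pos: [0.4414, -0.2547, 0.1612]
tool_rot: [-0.0, 0.775, 0.631, 0.001]
contact_force: [-0.2, -0.1, -1.7]
finger_gap: 0.0938
gripper_force: 0.0
```

play_rows --pt "0 0 -0.258 0.44 0.27 0.05 -1" --pt "0 0 -0.516 0.872 0.537 0.11 -1" --pt "0 0 -0.516 0.872 0.537 0.11 -1" --pt "0 0 -0.516 0.872 0.537 0.11 -1"

```text
t: 2.13
tool_pos: [0.5124, -0.1807, 0.1499]
tool_rot: [-0.0, 0.684, 0.73, 0.001]
contact_force: [-0.7, 0.4, -0.2]
finger_gap: 0.0942
gripper_force: 0.0
```

```bash
python3 -c "
from h import *
p,R,s=cur();print(p,s['q'],s['t'],s['contact_force']);plan([.512,-.182,.048],down(93.5),2)"
```

```text
[ 0.51235638 -0.18072906  0.14989863] [-0.46853264  0.26591075  1.66291382  0.00195971  1.21265552 -0.53397477] 2.1333 [-0.65951127  0.37857695 -0.15521565]
[0.001, -0.001, 0.004, -0.007, -0.003, 0.509]
[0.001, -0.001, 0.004, -0.007, -0.002, 0.509]
```

play_rows --pt "0 0 0 0 -0.01 0.3 -1" --pt "0 0 0 0 -0.01 0.6 -1" --pt "0 0 0 -0.01 -0.01 0.85 -1" --pt "0 0 0 -0.01 -0.01 1.0 -1" --pt "0 0 0 -0.01 -0.01 1.0 -1"

```text
t: 2.55
tool_pos: [0.5058, -0.1846, 0.0474]
tool_rot: [-0.003, 0.686, 0.728, -0.001]
contact_force: [-0.7, 0.1, -0.2]
finger_gap: 0.0942
gripper_force: 0.0
```

play_rows --pt "0 0 0 0 0 0.01 1" --pt "0 0 0 0 0 0.01 1" --pt "0 0 0 0 0 0.01 1" --pt "0 0 0 0 0 0.01 1" --pt "0 0 0 0 0 0.01 1" --pt "0 0 0 0 0 0.01 1" --pt "0 0 0 0 0 0.01 1" --pt "0 0 0 0 0 0.01 1"

```text
t: 3.22
tool_pos: [0.5091, -0.185, 0.0497]
tool_rot: [0.0, 0.686, 0.728, 0.0]
contact_force: [-0.0, 0.5, -0.9]
finger_gap: 0.0442
gripper_force: 0.0
```

play_rows --pt "0 0 0 0.02 0.02 0 1" --pt "0 0 0 0.02 0.02 0 1" --pt "0 0 0 0.02 0.02 0 1" --pt "0 0 0 0.02 0.02 0 1" --pt "0 0 0 0.02 0.02 0 1" --pt "0 0 0 0.02 0.02 0 1" --pt "0 0 0 0.02 0.02 0 1" --pt "0 0 0 0.02 0.02 0 1"

```text
t: 3.88
tool_pos: [0.5128, -0.1828, 0.0495]
tool_rot: [0.001, 0.686, 0.728, 0.001]
contact_force: [4.9, 2.1, -3.0]
finger_gap: 0.0136
gripper_force: 30.0
```

```bash
python3 -c "
from h import *
p,R,s=cur();print(p,R.as_matrix()[:,0],s['q'],s['t'],s['contact_force'],s['torque'],s['finger_gap'])"
```

```text
[ 0.51280275 -0.1827964   0.04950253] [-5.90070621e-02  9.98257558e-01 -1.18815440e-04] [-0.47148665  0.362743    1.80190466  0.00207101  0.97379147 -0.53168977] 3.8833 [ 4.915421    2.07701305 -2.99124068] [ 0.24116351 -1.00982515 -0.01200368] 0.013644027306381189
```

play_rows --pt "0 0 -0.08 0 0 0 1" --pt "0 0 -0.18 0 0 0 1" --pt "0 0 -0.29 0 0 0 1" --pt "0 0 -0.4 0 0 0 1" --pt "0 0 -0.51 0 0 0 1" --pt "0 0 -0.62 0 0 0 1" --pt "0 0 -0.73 0 0 0 1" --pt "0 0 -0.84 0 0 0 1"

```text
t: 4.55
tool_pos: [0.5134, -0.1826, 0.0495]
tool_rot: [0.002, 0.51, 0.86, 0.001]
contact_force: [6.9, 2.6, -5.4]
finger_gap: 0.0139
gripper_force: 30.0
```

play_rows --pt "0 0 -0.1 0 0 0 1" --pt "0 0 -0.2 0 0 0 1" --pt "0 0 -0.31 0 0 0 1" --pt "0 0 -0.42 0 0 0 1" --pt "0 0 -0.53 0 0 0 1" --pt "0 0 -0.64 0 0 0 1" --pt "0 0 -0.75 0 0 0 1" --pt "0 0 -0.84 0 0 0 1"

```text
t: 5.22
tool_pos: [0.5138, -0.1822, 0.0495]
tool_rot: [0.002, 0.31, 0.951, 0.001]
contact_force: [6.9, 2.8, -4.8]
finger_gap: 0.0138
gripper_force: 30.0
```

```bash
python3 -c "
from h import *
p,R,s=cur();x=R.as_matrix()[:,0];print(p,np.degrees(np.arctan2(x[1],x[0])),s['q'],s['t'],s['contact_force'],s['torque'],s['finger_gap'])"
```

```text
[ 0.51382638 -0.18221119  0.04952242] 143.87871793254362 [-0.47099623  0.3629261   1.80154101  0.0043085   0.97263915 -1.41378365] 5.2167 [ 6.92360358  2.7937201  -4.77998968] [ 0.70427798 -1.39101809 -0.12431054] 0.013815479446605283
```

play_rows --pt "0 0 -0.1 0 0 0 1" --pt "0 0 -0.2 0 0 0 1" --pt "0 0 -0.31 0 0 0 1" --pt "0 0 -0.42 0 0 0 1" --pt "0 0 -0.53 0 0 0 1" --pt "0 0 -0.64 0 0 0 1" --pt "0 0 -0.73 0 0 0 1" --pt "0 0 -0.8 0 0 0 1"

```text
t: 5.88
tool_pos: [0.514, -0.1817, 0.0495]
tool_rot: [0.003, 0.106, 0.994, 0.001]
contact_force: [8.2, 5.6, -4.1]
finger_gap: 0.0139
gripper_force: 30.0
```

play_rows --pt "0 0 -0.02 0 0 0 1" --pt "0 0 -0.04 0 0 0 1" --pt "0 0 -0.06 0 0 0 1" --pt "0 0 -0.08 0 0 0 1" --pt "0 0 -0.08 0 0 0 1"

```text
t: 6.3
tool_pos: [0.5141, -0.1816, 0.0495]
tool_rot: [0.003, 0.087, 0.996, 0.001]
contact_force: [8.4, 4.3, -4.9]
finger_gap: 0.0138
gripper_force: 30.2
```

```bash
python3 -c "
from h import *
p,R,s=cur();x=R.as_matrix()[:,0];print(p,np.degrees(np.arctan2(x[1],x[0])),s['q'],s['t'],s['contact_force'],s['torque'],s['finger_gap'])"
```

```text
[ 0.51406856 -0.18162772  0.04953527] 170.05674413943757 [-0.47075904  0.36290339  1.80154542  0.00586334  0.9727223  -1.8713129 ] 6.3 [ 8.37327875  4.27278721 -4.94993478] [ 0.86650514 -1.47341515 -0.43899743] 0.013819447570096715
```

play_rows --pt "0 0 0.03 0 0 0 -1" --pt "0 0 0.03 0 0 0 -1" --pt "0 0 0.03 0 0 0 -1" --pt "0 0 0.03 0 0 0 -1" --pt "0 0 0.03 0 0 -0.2 -1" --pt "0 0 0.03 0 0 -0.5 -1" --pt "0 0 0.03 0 0 -0.8 -1" --pt "0 0 0.03 0 0 -1 -1"

```text
t: 6.97
tool_pos: [0.5112, -0.1835, 0.152]
tool_rot: [0.001, 0.093, 0.996, -0.001]
contact_force: [0.1, -0.4, -0.7]
finger_gap: 0.0633
gripper_force: 0.0
```

play_rows --pt "0 0 0 0.3 0 -0.35 -1" --pt "0 0 0 0.7 0 -0.7 -1" --pt "0 0 0 1 0 -1 -1" --pt "0 0 0 1 0 -1 -1"

```text
t: 7.3
tool_pos: [0.41, -0.1641, 0.2531]
tool_rot: [0.001, 0.093, 0.996, -0.001]
contact_force: [-0.6, -0.4, 0.4]
finger_gap: 0.0906
gripper_force: 0.0
```

Run:
```python
from h import *
im,d=snap('top','t1');ims,ds=snap('side','s1')
W=world('top',d);z=W[...,2]
m,P=potrect('top',im,d,(285,165,340,225),.125);m&=z<.14
print('pot',m.sum(),cv2.minAreaRect(flat('top',m,.132)))
m,P=potrect('side',ims,ds,(300,175,345,225),.1)
print('sidepot z',np.percentile(P[:,2],[5,50,99]))
for cam,kb in(('top',(365,195,405,232)),('side',(290,232,332,270))):
    W=world(cam,d if cam=='top' else ds);z=W[...,2];k=np.zeros(z.shape,bool);l,t,r,b=kb;k[t:b,l:r]=1
    ba=k&(z>.062)&(z<.08);Q=W[ba][:,:2];mu=np.median(Q,0);Q=Q[np.linalg.norm(Q-mu,axis=1)<.04]
    w,V=np.linalg.eigh(np.cov(Q.T));print('bar',len(Q),mu,np.degrees(np.arctan2(V[1,1],V[0,1])))
p,R,s=cur();print(p,s['t'],s['q'])
a=im[140:260,255:425];b=ims[170:270,255:370]
o=np.full((600,800,3),0,np.uint8);o[:290,:411]=cv2.resize(a,(411,290),interpolation=2);o[295:595,:345]=cv2.resize(b,(345,300),interpolation=2)
o[:250,415:]=cv2.resize(im,(385,250));o[295:545,415:]=cv2.resize(ims,(385,250))
cv2.imwrite('pics/c1.png',o[:,:,::-1])
```

```text
pot 180 ((0.5468192100524902, 0.018540866672992706), (0.06000805273652077, 0.05985370650887489), 20.56927490234375)
sidepot z [0.10330062 0.12076554 0.13432545]
bar 111 [ 0.51408456 -0.18152003] 169.5791378293643
bar 142 [ 0.5104569  -0.18590721] 168.3844374898461
[ 0.41178981 -0.16469246  0.25230025] 7.4 [-5.37016739e-01  4.56346506e-02  1.67654938e+00 -6.45287834e-04
  1.41383071e+00 -1.92058934e+00]
```

View pics/c1.png

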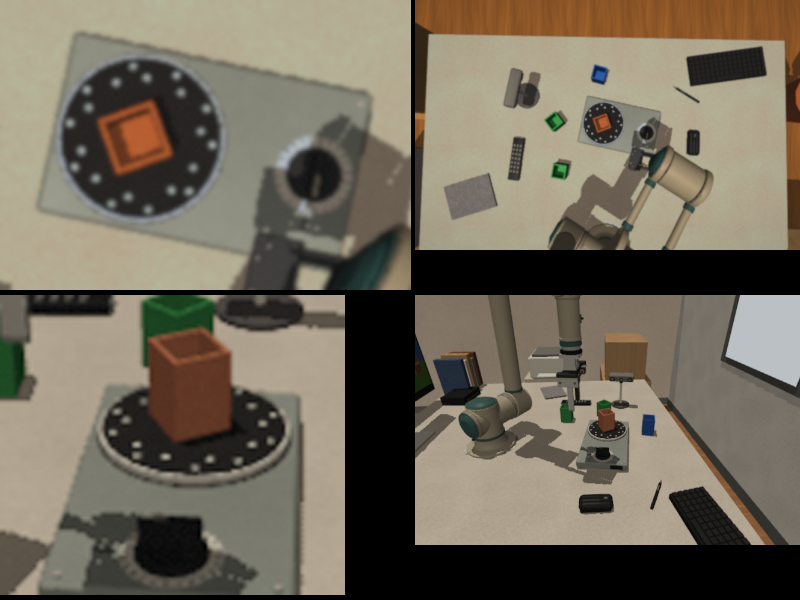

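The crops show the knob at zero by its bar angle (about 169°, against an expected 168.9°). The pot still stands mouth-up on the platter at top-crop (135,137), now yawed 20.6°. Next I fit the arm kinematics to check the horizontal-tool flip.

Run:
```python
from h import *
from scipy.optimize import least_squares
D=[([-1.41198517,.275870913,1.50488098,0,1.36070275],(.15879795,-.55268101,.20551721)),
([-.46853264,.26591075,1.66291382,.00196,1.21265552],(.51235638,-.18072906,.14989863)),
([-.47148665,.362743,1.80190466,.00207,.97379147],(.51280275,-.1827964,.04950253)),
([-.53701674,.04563465,1.67654938,0,1.41383071],(.41178981,-.16469246,.25230025))]
def f(x):
    o=[]
    for q,p in D:
        c,s=np.cos(q[0]),np.sin(q[0]);fw=c*p[0]+s*p[1];la=-s*p[0]+c*p[1]
        a=q[1]+q[2]
        o+=[x[0]+x[1]*np.sin(q[1])+x[2]*np.sin(a)-fw, x[3]+x[1]*np.cos(q[1])+x[2]*np.cos(a)-p[2], x[4]-la]
    return o
r=least_squares(f,[0,.45,.45,-.13,.07]);print(r.x,np.round(np.array(r.fun)*1e3,1))
```

```text
[ 0.00441496  0.55498183  0.41549845 -0.23954266  0.0696831 ] [-8.9  2.3  0.3  0.7  0.4 -0.4  5.8 -2.7 -0.4  2.4 -0.1  0.5]
```

play_rows --pt "-0.2 0 0 0 0 -0.1 -1" --pt "-0.4 0 0 0 0 -0.2 -1" --pt "-0.6 0 0 0 0 -0.3 -1" --pt "-0.8 0 0 0 0 -0.4 -1" --pt "-1 0 0 0 0 -0.5 -1" --pt "-1 0 0 0 0 -0.5 -1"

```text
t: 7.9
tool_pos: [0.413, -0.1683, 0.2967]
tool_rot: [0.023, 0.093, 0.961, 0.26]
contact_force: [0.5, -1.1, -0.5]
finger_gap: 0.0935
gripper_force: 0.0
```

```bash
python3 -c "
from h import *
p,R,s=cur();print(p,R.as_matrix().round(3).tolist(),s['q'],s['t'])"
```

```text
[ 0.41296114 -0.16834837  0.29667042] [[-0.982, 0.167, 0.093], [0.191, 0.848, 0.495], [0.004, 0.503, -0.864]] [-0.89794154  0.17580908  1.54538342  0.3987934   1.76785828 -2.26611158] 7.9
```

```bash
cat > k.py <<'E'
from h import *
from scipy.optimize import least_squares
D=[([-1.41198517,.275870913,1.50488098,0,1.36070275,-.121],(.15879795,-.55268101,.20551721)),
([-.46853264,.26591075,1.66291382,.00196,1.21265552,-.534],(.51235638,-.18072906,.14989863)),
([-.47148665,.362743,1.80190466,.00207,.97379147,-.5317],(.51280275,-.1827964,.04950253)),
([-.53701674,.04563465,1.67654938,0,1.41383071,-1.92],(.41178981,-.16469246,.25230025)),
([-.89794154,.17580908,1.54538342,.3987934,1.76785828,-2.26611158],(.41296114,-.16834837,.29667042))]
Z,Y=lambda a:Ro.from_rotvec([0,0,a]),lambda a:Ro.from_rotvec([0,a,0])
X0=None
def fk(q,x):
    L1,L2,a3,h,L3,d,dw=x
    A=Z(q[0]);F=A*Y(q[1]+q[2]);W5=F*Z(q[3]);T=W5*Y(q[4])*Z(q[5]+np.pi/2)
    p=A.apply([0,d,h])+(A*Y(q[1])).apply([0,0,L1])+F.apply([a3,0,L2])+W5.apply([0,dw,0])+T.apply([0,0,L3])
    return p,T
def fit():
    g=lambda x:np.r_[np.concatenate([fk(q,x)[0]-p for q,p in D]),1e-3*(x[6]),1e-2*(x[2])]
    r=least_squares(g,[.5,.45,0,.15,.3,.035,.035]);return r.x,r.fun
lo=np.array([-2.89,-.75,.22,-1.18,.11,-2.7]);hi=np.array([2.89,2.08,2.7,4.32,2.71,2.7])
def ik(p,R,q0,x):
    f=lambda q:np.r_[(fk(q,x)[0]-p)*5,(fk(q,x)[1].inv()*R).as_rotvec()]
    r=least_squares(f,np.clip(q0,lo+1e-3,hi-1e-3),bounds=(lo,hi));return r.x,np.linalg.norm(r.fun)
E
python3 - <<'E'
from k import *
x,f=fit();print(x.round(4),(f*1e3).round(1))
q,p=D[-1];print(fk(q,x)[1].as_matrix().round(3).tolist())
for yaw in (20.6,20.6+90,20.6-90):
  a=np.radians(yaw);zd=np.array([np.cos(a),np.sin(a),0])
  for c,nm in(((.547,.0185),'pick'),((.551,.013),'place')):
    for sx in(1,-1):
      for zz in(.09,.2):
        R=frame(zd,[0,0,sx]);P=np.r_[c,zz]+.019*zd;best=None
        for q4 in(-.5,1,2,3,4):
          for q6 in(-2,0,2):
            q,e=ik(P,R,[-.5,.3,1.8,q4,.9,q6],x)
            if best is None or e<best[1]-1e-4: best=(q,e)
        print(yaw,nm,sx,zz,best[0].round(2),round(best[1],4))
E
```

```text
[ 0.6296  0.4211  0.0603  0.1369  0.3904  0.0694 -0.    ] [-0.1 -0.   0.  -0.  -0.1  0.  -0.  -0.1 -0.   0.1  0.2  0.  -0.   0.
 -0.  -0.   0.6]
[[-0.982, 0.167, 0.093], [0.191, 0.848, 0.495], [0.004, 0.503, -0.864]]
20.6 pick 1 0.09 [-0.85  1.28  2.7   1.75  1.8  -2.39] 0.084
20.6 pick 1 0.2 [-0.85  0.77  2.7   1.87  1.65 -1.88] 0.0738
20.6 pick -1 0.09 [-0.85  1.28  2.7   1.75  1.8   0.75] 0.084
20.6 pick -1 0.2 [-0.85  0.77  2.7   1.87  1.65  1.26] 0.0738
20.6 place 1 0.09 [-0.85  1.27  2.7   1.77  1.81 -2.38] 0.068
20.6 place 1 0.2 [-0.84  0.78  2.7   1.88  1.66 -1.89] 0.0581
20.6 place -1 0.09 [-0.85  1.27  2.7   1.77  1.81  0.76] 0.068
20.6 place -1 0.2 [-0.84  0.78  2.7   1.88  1.66  1.25] 0.0581
110.6 pick 1 0.09 [-0.54  1.03  1.45  0.78  2.07 -1.12] 0.0
110.6 pick 1 0.2 [-0.54  0.89  1.45  0.85  2.17 -1.  ] 0.0
110.6 pick -1 0.09 [-0.54  1.03  1.45  0.78  2.07  2.02] 0.0
110.6 pick -1 0.2 [-0.54  0.89  1.45  0.85  2.17  2.14] 0.0
110.6 place 1 0.09 [-0.55  1.04  1.43  0.78  2.08 -1.12] 0.0
110.6 place 1 0.2 [-0.55  0.89  1.43  0.85  2.18 -0.99] 0.0
110.6 place -1 0.09 [-0.55  1.04  1.43  0.78  2.08  2.03] 0.0
110.6 place -1 0.2 [-0.55  0.89  1.43  0.85  2.18  2.15] 0.0
-69.4 pick 1 0.09 [ 0.59  0.9   1.82 -1.18  1.66 -1.96] 0.1982
-69.4 pick 1 0.2 [ 0.58  0.7   1.8  -1.18  1.7  -2.17] 0.2236
-69.4 pick -1 0.09 [ 0.59  0.9   1.82 -1.18  1.66  1.18] 0.1982
-69.4 pick -1 0.2 [ 0.58  0.7   1.8  -1.18  1.7   0.97] 0.2236
-69.4 place 1 0.09 [ 0.57  0.9   1.82 -1.18  1.65 -1.97] 0.2114
-69.4 place 1 0.2 [ 0.57  0.69  1.8  -1.18  1.69 -2.18] 0.2357
-69.4 place -1 0.09 [ 0.57  0.9   1.82 -1.18  1.65  1.17] 0.2114
-69.4 place -1 0.2 [ 0.57  0.69  1.8  -1.18  1.69  0.96] 0.2357
```

Run:
```python
from k import *
x,f=fit()
for yaw in (30,35,40,45,50,55):
  a=np.radians(yaw);zd=np.array([np.cos(a),np.sin(a),0])
  for c in((.551,.013),(.565,.020)):
    for zz in(.09,.2):
      for back in (0,.1):
        R=frame(zd,[0,0,1]);P=np.r_[c,zz]+(.019-back)*zd;best=None
        for q4 in(1,2,3):
          for q6 in(-2,0,2):
            q,e=ik(P,R,[-.8,.6,2.4,q4,.9,q6],x)
            if best is None or e<best[1]-1e-4: best=(q,e)
        print(yaw,c,zz,back,best[0].round(2),round(best[1],4))
```

```text
30 (0.551, 0.013) 0.09 0 [-0.89  1.15  2.62  1.7   1.66 -2.19] 0.0
30 (0.551, 0.013) 0.09 0.1 [-1.27  1.23  2.69  1.41  1.42 -2.33] 0.0
30 (0.551, 0.013) 0.2 0 [-0.89  0.75  2.61  1.72  1.6  -1.79] 0.0
30 (0.551, 0.013) 0.2 0.1 [-1.27  0.79  2.68  1.36  1.5  -1.89] 0.0
30 (0.565, 0.02) 0.09 0 [-0.84  1.12  2.6   1.75  1.69 -2.14] 0.0
30 (0.565, 0.02) 0.09 0.1 [-1.21  1.22  2.68  1.46  1.46 -2.32] 0.0
30 (0.565, 0.02) 0.2 0 [-0.84  0.74  2.59  1.78  1.61 -1.75] 0.0
30 (0.565, 0.02) 0.2 0.1 [-1.21  0.79  2.67  1.42  1.52 -1.88] 0.0
35 (0.551, 0.013) 0.09 0 [-0.9   1.07  2.54  1.62  1.6  -2.03] 0.0
35 (0.551, 0.013) 0.09 0.1 [-1.23  1.1   2.57  1.34  1.44 -2.08] 0.0
35 (0.551, 0.013) 0.2 0 [-0.9   0.71  2.53  1.63  1.58 -1.67] 0.0
35 (0.551, 0.013) 0.2 0.1 [-1.23  0.72  2.56  1.3   1.53 -1.71] 0.0
35 (0.565, 0.02) 0.09 0 [-0.85  1.06  2.52  1.67  1.62 -2.  ] 0.0
35 (0.565, 0.02) 0.09 0.1 [-1.18  1.09  2.56  1.38  1.46 -2.07] 0.0
35 (0.565, 0.02) 0.2 0 [-0.85  0.71  2.51  1.68  1.58 -1.65] 0.0
35 (0.565, 0.02) 0.2 0.1 [-1.18  0.72  2.55  1.35  1.54 -1.7 ] 0.0
40 (0.551, 0.013) 0.09 0 [-0
[... 1415 characters left out ...]
.94  2.26  1.19  1.55 -1.63] 0.0
50 (0.565, 0.02) 0.2 0 [-0.85  0.68  2.28  1.42  1.6  -1.39] 0.0
50 (0.565, 0.02) 0.2 0.1 [-1.08  0.68  2.25  1.2   1.65 -1.38] 0.0
55 (0.551, 0.013) 0.09 0 [-0.87  0.94  2.22  1.31  1.57 -1.58] 0.0
55 (0.551, 0.013) 0.09 0.1 [-1.08  0.93  2.17  1.11  1.59 -1.53] 0.0
55 (0.551, 0.013) 0.2 0 [-0.87  0.69  2.21  1.32  1.63 -1.34] 0.0
55 (0.551, 0.013) 0.2 0.1 [-1.08  0.69  2.17  1.12  1.7  -1.32] 0.0
55 (0.565, 0.02) 0.09 0 [-0.83  0.93  2.2   1.35  1.57 -1.57] 0.0
55 (0.565, 0.02) 0.09 0.1 [-1.04  0.93  2.16  1.14  1.59 -1.53] 0.0
55 (0.565, 0.02) 0.2 0 [-0.83  0.69  2.2   1.36  1.63 -1.32] 0.0
55 (0.565, 0.02) 0.2 0.1 [-1.04  0.69  2.16  1.16  1.69 -1.31] 0.0
```

```bash
python3 -c "
from k import *
plan([.547,.0185,.19],down(110.6),3)"
```

```text
[0.305, -0.173, 0.633, -0.321, 0.424, 0.657]
[0.305, -0.173, 0.633, -0.093, 0.594, 0.594]
[0.305, -0.173, 0.633, 0.168, 0.669, 0.488]
```

play_rows --pt "0.15 -0.09 0.31 -0.16 0.21 0.33 -1" --pt "0.305 -0.173 0.633 -0.32 0.424 0.657 -1" --pt "0.305 -0.173 0.633 -0.32 0.424 0.657 -1"

```text
t: 8.15
tool_pos: [0.4571, -0.0983, 0.2601]
tool_rot: [0.015, 0.258, 0.949, 0.18]
contact_force: [-0.8, 0.3, -0.8]
finger_gap: 0.0939
gripper_force: 0.0
```

play_rows --pt "0.15 -0.09 0.31 -0.05 0.3 0.3 -1" --pt "0.305 -0.173 0.633 -0.093 0.594 0.594 -1" --pt "0.305 -0.173 0.633 -0.093 0.594 0.594 -1"

```text
t: 8.4
tool_pos: [0.5001, -0.0374, 0.2268]
tool_rot: [0.01, 0.392, 0.914, 0.105]
contact_force: [1.3, -1.4, 0.3]
finger_gap: 0.0944
gripper_force: 0.0
```

play_rows --pt "0.15 -0.09 0.31 0.08 0.33 0.25 -1" --pt "0.305 -0.173 0.633 0.168 0.669 0.488 -1" --pt "0.305 -0.173 0.633 0.168 0.669 0.488 -1" --pt "0.305 -0.173 0.633 0.168 0.669 0.488 -1" --pt "0.305 -0.173 0.633 0.168 0.669 0.488 -1" --pt "0.305 -0.173 0.633 0.168 0.669 0.488 -1"

```text
t: 8.9
tool_pos: [0.5408, 0.0273, 0.1948]
tool_rot: [0.003, 0.538, 0.843, 0.016]
contact_force: [0.6, 0.2, 0.2]
finger_gap: 0.0942
gripper_force: 0.0
```

```bash
python3 -c "
from k import *
p,R,s=cur();print(p,s['q'],s['t'],R.as_matrix()[:,2])
plan([.547,.0185,.19],down(110.6),1)
plan([.547,.0185,.086],down(110.6),2)"
```

```text
[0.54082553 0.02726101 0.19483634] [-0.09662522  0.21864304  1.61192605  0.02641443  1.29155961 -0.53912032] 8.9 [ 0.02190701  0.02338394 -0.99948651]
[0.056, -0.025, 0.145, -0.106, 0.018, 0.048]
[0.028, -0.012, 0.072, -0.059, -0.007, 0.544]
[0.028, -0.012, 0.072, -0.056, 0.003, 0.544]
```

play_rows --pt "0.056 -0.025 0.145 -0.106 0.018 0.05 -1" --pt "0.056 -0.025 0.145 -0.106 0.018 0.05 -1" --pt "0.056 -0.025 0.145 -0.106 0.018 0.05 -1"

```text
t: 9.15
tool_pos: [0.5468, 0.0163, 0.1906]
tool_rot: [0.0, 0.571, 0.821, 0.001]
contact_force: [-0.3, -0.6, 0.0]
finger_gap: 0.0942
gripper_force: 0.0
```

```bash
python3 -c "
from k import *
p,R,s=cur();print(p,s['t'],R.as_matrix()[:,2])
plan([.547,.0185,.086],down(110.6),2)"
```

```text
[0.54678936 0.01626281 0.19063286] 9.15 [ 8.17454912e-04  7.99384640e-04 -9.99999346e-01]
[0.001, -0.0, -0.004, 0.01, 0.004, 0.523]
[0.001, -0.0, -0.004, 0.01, 0.005, 0.523]
```

play_rows --pt "0 0 0 0.01 0.005 0.25 -1" --pt "0 0 0 0.02 0.01 0.5 -1" --pt "0 0 0 0.02 0.01 0.75 -1" --pt "0 0 0 0.02 0.01 1 -1" --pt "0 0 0 0.02 0.01 1 -1"

```text
t: 9.57
tool_pos: [0.543, 0.0189, 0.087]
tool_rot: [-0.004, 0.571, 0.821, -0.002]
contact_force: [-0.6, -0.1, -0.1]
finger_gap: 0.0938
gripper_force: 0.0
```

play_rows --pt "0 0 0 0 0 0.04 -0.2" --pt "0 0 0 0 0 0.04 0" --pt "0 0 0 0 0 0.04 0.2" --pt "0 0 0 0 0 0.04 0.4" --pt "0 0 0 0 0 0.04 1" --pt "0 0 0 0 0 0.04 1" --pt "0 0 0 0 0 0.04 1" --pt "0 0 0 0 0 0.04 1"

```text
t: 10.23
tool_pos: [0.5478, 0.0192, 0.088]
tool_rot: [0.001, 0.571, 0.821, 0.001]
contact_force: [-0.0, 0.8, 6.2]
finger_gap: 0.0602
gripper_force: 30.0
```

```bash
python3 -c "
from k import *
p,R,s=cur();x=R.as_matrix()[:,0];print(p,s['t'],np.degrees(np.arctan2(x[1],x[0])),s['contact_force'])
plan(np.r_[.553,.014,p[2]+.03],down(128),2)"
```

```text
[0.54779199 0.01917443 0.08796463] 10.2333 110.31222693837412 [-0.02174188  0.78599782  6.21186621]
[0.002, 0.001, -0.295, -0.033, 0.016, -0.15]
[0.002, 0.001, -0.295, -0.035, 0.01, -0.15]
```

play_rows --pt "0 0 0 0 0 -0.15 1" --pt "0 0 0 0 0 -0.3 1" --pt "0 0 -0.15 -0.02 0.01 -0.3 1" --pt "0 0 -0.3 -0.03 0.01 -0.3 1" --pt "0 0 -0.45 -0.05 0.02 -0.3 1" --pt "0 0 -0.59 -0.07 0.02 -0.3 1" --pt "0 0 -0.59 -0.07 0.02 -0.3 1" --pt "0 0 -0.59 -0.07 0.02 -0.3 1"

```text
t: 10.9
tool_pos: [0.5513, 0.0136, 0.1163]
tool_rot: [-0.0, 0.439, 0.898, 0.0]
contact_force: [-0.4, -1.5, -3.0]
finger_gap: 0.06
gripper_force: 30.0
```

play_rows --pt "0 0 0 0 0 0.06 1" --pt "0 0 0 0 0 0.12 1" --pt "0 0 0 0 0 0.18 1" --pt "0 0 0 0 0 0.22 1" --pt "0 0 0 0 0 0.25 1" --pt "0 0 0 0 0 0.27 1" --pt "0 0 0 0 0 0.28 1" --pt "0 0 0 0 0 0.28 1"

```text
t: 11.57
tool_pos: [0.5517, 0.0134, 0.0887]
tool_rot: [0.0, 0.439, 0.899, 0.0]
contact_force: [0.1, -0.3, -3.6]
finger_gap: 0.0595
gripper_force: 30.0
```

```bash
python3 -c "
from k import *
p,R,s=cur();x=R.as_matrix()[:,0];print(p,s['t'],np.degrees(np.arctan2(x[1],x[0])),s['contact_force'],s['finger_gap'])
"
```

```text
[0.55171678 0.01344551 0.08869242] 11.5667 127.97819932797766 [ 0.14047809 -0.32653514 -3.56483666] 0.05952512865713069
```

play_rows --pt "0 0 0 0 0 0.004 1" --pt "0 0 0 0 0 0.008 1" --pt "0 0 0 0 0 0.012 1" --pt "0 0 0 0 0 0.016 1" --pt "0 0 0 0 0 0.016 1"

```text
t: 11.98
tool_pos: [0.552, 0.0134, 0.088]
tool_rot: [0.001, 0.439, 0.899, 0.0]
contact_force: [-1.4, 0.9, 2.8]
finger_gap: 0.0593
gripper_force: 30.0
```

play_rows --pt "0 0 0 0 0 0 0.2" --pt "0 0 0 0 0 0 -0.1" --pt "0 0 0 0 0 0 -0.4" --pt "0 0 0 0 0 0 -1" --pt "0 0 0 0 0 0 -1" --pt "0 0 0 0 0 0 -1"

```text
t: 12.48
tool_pos: [0.5518, 0.0134, 0.0871]
tool_rot: [0.0, 0.439, 0.899, 0.0]
contact_force: [-0.4, -0.2, 0.8]
finger_gap: 0.0825
gripper_force: 0.0
```

play_rows --pt "0 0 0 0 0 -0.2 -1" --pt "0 0 0 0 0 -0.5 -1" --pt "0 0 0 0 0 -0.8 -1" --pt "0 0 0 0 0 -1 -1"

```text
t: 12.82
tool_pos: [0.5527, 0.0133, 0.1897]
tool_rot: [0.002, 0.438, 0.899, 0.001]
contact_force: [0.8, -0.1, -0.1]
finger_gap: 0.0942
gripper_force: 0.0
```

play_rows --pt "0 0 0 0 0 -0.4 -1" --pt "0 0 0 0 0 -0.8 -1" --pt "0 0 0 0 0 -1 -1" --pt "0 0 0 0 0 -1 -1"

```text
t: 13.15
tool_pos: [0.5544, 0.0131, 0.2929]
tool_rot: [0.005, 0.438, 0.899, 0.002]
contact_force: [0.9, 0.0, 0.4]
finger_gap: 0.0938
gripper_force: 0.0
```

Run:
```python
from k import *
x,f=fit()
p,R,s=cur();print(p,s['t'],s['q'].round(3))
im,d=snap('side','s2');m,P=potrect('side',im,d,(295,170,350,225),.125)
zs=world('side',d)[...,2];m&=zs<.14;print('side rect',m.sum(),cv2.minAreaRect(flat('side',m,.132)))
a=np.radians(38);zd=np.array([np.cos(a),np.sin(a),0]);c=np.array([.552,.0135,0])
W=[(p,R)]
az=np.radians(75)
W.append((np.array([.42,-.05,.30]),frame([np.cos(az)*.6,np.sin(az)*.6,-.8],[.3,.1,.6])))
W.append((c+[0,0,.25]-.14*zd,frame([np.cos(az),np.sin(az),-.3],[0,0,1])))
W.append((c+[0,0,.17]-.12*zd,frame(zd,[0,0,1])))
W.append((c+[0,0,.09]-.12*zd,frame(zd,[0,0,1])))
W.append((c+[0,0,.09]+.019*zd,frame(zd,[0,0,1])))
q=s['q']
for i in range(len(W)-1):
    (p0,R0),(p1,R1)=W[i],W[i+1];rv=(R0.inv()*R1).as_rotvec();print('leg',i,np.degrees(rv).round(),(p1-p0).round(3))
    for t in np.linspace(0,1,7)[1:]:
        q2,e=ik(p0+(p1-p0)*t,R0*Ro.from_rotvec(rv*t),q,x);print('  ',q2.round(2),round(e,4),'dq',abs(q2-q).max().round(2));q=q2
```

```text
[0.55441555 0.01309638 0.29287591] 13.15 [-0.102  0.202  1.393  0.     1.535 -0.765]
side rect 163 ((0.5495296716690063, 0.007014669477939606), (0.07343609631061554, 0.06942111998796463), 40.69456100463867)
leg 0 [-8. 39. 78.] [-0.134 -0.063  0.007]
   [-0.2   0.19  1.41  0.1   1.59 -0.64] 0.0 dq 0.13
   [-0.31  0.18  1.44  0.2   1.63 -0.51] 0.0 dq 0.12
   [-0.42  0.16  1.49  0.3   1.66 -0.4 ] 0.0 dq 0.12
   [-0.54  0.14  1.56  0.39  1.67 -0.29] 0.0 dq 0.12
   [-0.67  0.11  1.63  0.47  1.69 -0.19] 0.0 dq 0.13
   [-0.81  0.08  1.71  0.54  1.7  -0.09] 0.0 dq 0.14
leg 1 [  9.  36. -27.] [ 0.022 -0.023 -0.05 ]
   [-0.88  0.12  1.76  0.61  1.71 -0.25] 0.0 dq 0.17
   [-0.93  0.17  1.79  0.67  1.73 -0.41] 0.0 dq 0.16
   [-0.97  0.24  1.82  0.72  1.75 -0.57] 0.0 dq 0.15
   [-1.    0.31  1.85  0.75  1.78 -0.72] 0.0 dq 0.15
   [-1.02  0.39  1.86  0.78  1.81 -0.86] 0.0 dq 0.14
   [-1.02  0.47  1.86  0.81  1.85 -1.  ] 0.0 dq 0.14
leg 2 [-37.  16.   5.] [ 0.016  0.012 -0.08 ]
   [-1.08  0.49  1.96  0.86  1.79 -1.06] 0.0 dq 0.1
   [-1.13  0.51  2.06  0.91  1.73 -1.14] 0.0 dq 0.1
   [-1.18  0.55  2
[... 202 characters left out ...]
 0. 0.] [ 0.    0.   -0.08]
   [-1.32  0.84  2.49  1.17  1.5  -1.74] 0.0 dq 0.04
   [-1.32  0.88  2.5   1.17  1.48 -1.78] 0.0 dq 0.04
   [-1.32  0.92  2.5   1.18  1.46 -1.82] 0.0 dq 0.04
   [-1.32  0.96  2.49  1.18  1.45 -1.86] 0.0 dq 0.04
   [-1.32  1.    2.49  1.18  1.44 -1.89] 0.0 dq 0.04
   [-1.32  1.03  2.49  1.19  1.42 -1.92] 0.0 dq 0.04
leg 4 [0. 0. 0.] [0.11  0.086 0.   ]
   [-1.25  1.04  2.5   1.25  1.44 -1.95] 0.0 dq 0.07
   [-1.18  1.05  2.5   1.32  1.46 -1.96] 0.0 dq 0.07
   [-1.11  1.05  2.51  1.38  1.49 -1.97] 0.0 dq 0.07
   [-1.04  1.04  2.5   1.45  1.52 -1.97] 0.0 dq 0.07
   [-0.97  1.04  2.5   1.51  1.55 -1.96] 0.0 dq 0.07
   [-0.9   1.03  2.49  1.58  1.57 -1.95] 0.0 dq 0.07
```

```bash
cat > legs.py <<'E'
from k import *
a=np.radians(38);zd=np.array([np.cos(a),np.sin(a),0]);c=np.array([.552,.0135,0]);az=np.radians(75)
H=frame(zd,[0,0,1])
W=[(np.array([.42,-.05,.30]),frame([np.cos(az)*.6,np.sin(az)*.6,-.8],[.3,.1,.6])),
(c+[0,0,.25]-.14*zd,frame([np.cos(az),np.sin(az),-.3],[0,0,1])),
(c+[0,0,.17]-.12*zd,H),(c+[0,0,.09]-.12*zd,H),(c+[0,0,.09]+.019*zd,H)]
E
python3 -c "
from legs import *
p,R,s=cur();plan(*W[0],4)
plan(*W[1],2,*W[0])
plan(*W[2],2,*W[1])"
```

```text
[-0.069, 0.326, 0.65, 0.08, -0.359, -0.028]
[-0.069, 0.326, 0.65, -0.039, -0.365, -0.038]
[-0.069, 0.326, 0.65, -0.15, -0.331, -0.067]
[-0.069, 0.326, 0.65, -0.236, -0.261, -0.111]
[0.148, 0.595, -0.448, -0.128, 0.219, 0.151]
[0.148, 0.595, -0.448, -0.213, 0.188, 0.081]
[-0.612, 0.269, 0.09, -0.36, 0.06, 0.191]
[-0.612, 0.269, 0.09, -0.383, 0.022, 0.152]
```

play_rows --pt "-0.02 0.1 0.2 0.02 -0.12 0 -1" --pt "-0.045 0.22 0.43 0.05 -0.24 -0.02 -1" --pt "-0.069 0.326 0.65 0.08 -0.36 -0.03 -1" --pt "-0.069 0.326 0.65 0.08 -0.36 -0.03 -1"

```text
t: 13.53
tool_pos: [0.5162, -0.0043, 0.2879]
tool_rot: [-0.071, 0.585, 0.806, 0.053]
contact_force: [-0.1, -0.7, -0.2]
finger_gap: 0.0942
gripper_force: 0.0
```

play_rows --pt "-0.02 0.1 0.2 -0.01 -0.12 -0.01 -1" --pt "-0.045 0.22 0.43 -0.03 -0.24 -0.02 -1" --pt "-0.069 0.326 0.65 -0.04 -0.365 -0.04 -1" --pt "-0.069 0.326 0.65 -0.04 -0.365 -0.04 -1"

```text
t: 13.87
tool_pos: [0.4832, -0.0198, 0.2912]
tool_rot: [-0.136, 0.707, 0.686, 0.104]
contact_force: [0.6, -0.1, -0.8]
finger_gap: 0.0939
gripper_force: 0.0
```

play_rows --pt "-0.02 0.1 0.2 -0.05 -0.11 -0.02 -1" --pt "-0.045 0.22 0.43 -0.1 -0.22 -0.05 -1" --pt "-0.069 0.326 0.65 -0.15 -0.33 -0.07 -1" --pt "-0.069 0.326 0.65 -0.15 -0.33 -0.07 -1"

```text
t: 14.2
tool_pos: [0.4501, -0.0351, 0.2945]
tool_rot: [-0.197, 0.803, 0.541, 0.152]
contact_force: [0.0, -0.3, -0.3]
finger_gap: 0.0943
gripper_force: 0.0
```

play_rows --pt "-0.02 0.1 0.2 -0.08 -0.09 -0.04 -1" --pt "-0.045 0.22 0.43 -0.16 -0.18 -0.07 -1" --pt "-0.069 0.326 0.65 -0.24 -0.26 -0.11 -1" --pt "-0.069 0.326 0.65 -0.24 -0.26 -0.11 -1"

```text
t: 14.53
tool_pos: [0.4172, -0.0507, 0.2974]
tool_rot: [-0.25, 0.871, 0.377, 0.194]
contact_force: [-0.7, 0.6, 0.5]
finger_gap: 0.0939
gripper_force: 0.0
```

play_rows --pt "0.05 0.2 -0.15 -0.04 0.07 0.05 -1" --pt "0.1 0.4 -0.3 -0.08 0.15 0.1 -1" --pt "0.148 0.595 -0.448 -0.13 0.22 0.15 -1" --pt "0.148 0.595 -0.448 -0.13 0.22 0.15 -1" --pt "0.148 0.595 -0.448 -0.13 0.22 0.15 -1"

```text
t: 14.95
tool_pos: [0.4296, -0.062, 0.2723]
tool_rot: [-0.315, 0.769, 0.44, 0.339]
contact_force: [-0.4, -0.5, -0.3]
finger_gap: 0.0941
gripper_force: 0.0
```

play_rows --pt "0.05 0.2 -0.15 -0.07 0.06 0.03 -1" --pt "0.1 0.4 -0.3 -0.14 0.12 0.05 -1" --pt "0.148 0.595 -0.448 -0.21 0.19 0.08 -1" --pt "0.148 0.595 -0.448 -0.21 0.19 0.08 -1" --pt "0.148 0.595 -0.448 -0.21 0.19 0.08 -1"

```text
t: 15.37
tool_pos: [0.4407, -0.073, 0.2482]
tool_rot: [-0.367, 0.638, 0.486, 0.471]
contact_force: [0.4, -0.2, -0.1]
finger_gap: 0.0935
gripper_force: 0.0
```

Run:
```python
from legs import *
p,R,s=cur();print(p,W[1][0],np.degrees((R.inv()*W[1][1]).as_rotvec()).round(1),s['t'],s['q'].round(2),s['contact_force'])
plan(*W[2],2)
im,d=snap('top','t3');z=world('top',d)[...,2]
m,P=potrect('top',im,d,(285,165,340,225),.125);m&=z<.14;print('pot',m.sum(),cv2.minAreaRect(flat('top',m,.132)))
ims,_=snap('side','s3');cv2.imwrite('pics/c3.png',np.vstack([cv2.resize(im,(480,300)),cv2.resize(ims,(480,300))])[:,:,::-1])
```

```text
[ 0.44072237 -0.07299698  0.24816324] [ 0.44167849 -0.07269261  0.25      ] [-0.3 -0.  -0.6] 15.3667 [-1.02  0.48  1.86  0.8   1.85 -0.99] [ 0.42987392 -0.22836709 -0.10295555]
[-0.615, 0.272, 0.08, -0.35, 0.069, 0.191]
[-0.615, 0.272, 0.08, -0.373, 0.028, 0.155]
pot 180 ((0.5513684153556824, 0.012837044894695282), (0.060026757419109344, 0.059450726956129074), 37.73130416870117)
```

View pics/c3.png

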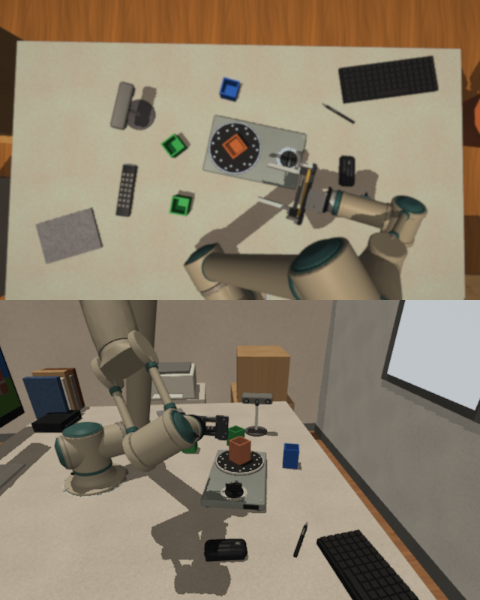

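The picture shows the arm swung sideways with the pot standing at stacked-picture (235,148) and the mouse and scanner untouched. The measured pot pose of (0.551, 0.013) and yaw 37.7° suits the horizontal grasp.

play_rows --pt "-0.2 0.09 0.03 -0.12 0.02 0.06 -1" --pt "-0.4 0.18 0.05 -0.24 0.05 0.12 -1" --pt "-0.615 0.272 0.08 -0.35 0.07 0.19 -1" --pt "-0.615 0.272 0.08 -0.35 0.07 0.19 -1" --pt "-0.615 0.272 0.08 -0.35 0.07 0.19 -1"

```text
t: 15.88
tool_pos: [0.4484, -0.0665, 0.2116]
tool_rot: [-0.302, 0.663, 0.365, 0.58]
contact_force: [0.1, -0.3, 0.3]
finger_gap: 0.0941
gripper_force: 0.0
```

play_rows --pt "-0.2 0.09 0.03 -0.12 0.01 0.05 -1" --pt "-0.4 0.18 0.05 -0.25 0.02 0.1 -1" --pt "-0.615 0.272 0.08 -0.37 0.03 0.155 -1" --pt "-0.615 0.272 0.08 -0.37 0.03 0.155 -1" --pt "-0.615 0.272 0.08 -0.37 0.03 0.155 -1"

```text
t: 16.3
tool_pos: [0.4581, -0.0626, 0.1705]
tool_rot: [-0.23, 0.667, 0.23, 0.67]
contact_force: [-0.5, -0.8, 1.0]
finger_gap: 0.0941
gripper_force: 0.0
```

```bash
sed -i 's/radians(38)/radians(37.8)/;s/\[.552,.0135,0\]/[.5517,.0132,0]/' legs.py
python3 - <<'E'
from legs import *
p,R,s=cur();print(p,W[2][0],np.degrees((R.inv()*W[2][1]).as_rotvec()).round(1),s['t'],s['q'].round(2),s['contact_force'])
plan(*W[3],1)
E
```

```text
[ 0.45812776 -0.06264025  0.17048542] [ 0.4568814  -0.06034885  0.17      ] [-0.2 -0.2  0.1] 16.3 [-1.32  0.8   2.49  1.17  1.52 -1.7 ] [-0.52859078 -0.77772081  0.97943521]
[-0.006, -0.007, 0.002, -0.805, -0.027, 0.001]
```

play_rows --pt "0 0 0 -0.2 -0.01 0 -1" --pt "0 0 0 -0.45 -0.02 0 -1" --pt "0 0 0 -0.7 -0.027 0 -1" --pt "-0.006 -0.007 0 -0.8 -0.027 0 -1" --pt "-0.006 -0.007 0 -0.8 -0.027 0 -1" --pt "-0.006 -0.007 0 -0.8 -0.027 0 -1"

```text
t: 16.8
tool_pos: [0.457, -0.0606, 0.091]
tool_rot: [-0.225, 0.669, 0.233, 0.669]
contact_force: [0.9, 0.1, 0.3]
finger_gap: 0.0937
gripper_force: 0.0
```

Run:
```python
from legs import *
p,R,s=cur();print(p,W[3][0],np.degrees((R.inv()*W[3][1]).as_rotvec()).round(1),s['t'],s['q'].round(2),s['contact_force'])
plan(*W[4],2)
```

```text
[ 0.45702991 -0.06060827  0.0910044 ] [ 0.4568814  -0.06034885  0.09      ] [-0.   0.2  0.6] 16.8 [-1.32  1.03  2.49  1.19  1.42 -1.93] [0.93731269 0.13418212 0.27240616]
[-0.001, 0.003, 0.01, -0.003, -0.001, 0.695]
[-0.001, 0.003, 0.01, -0.004, -0.001, 0.695]
```

play_rows --pt "0 0 0.02 0 0 0.2 -1" --pt "0 0 0.02 -0.01 0 0.4 -1" --pt "0 0 0.02 -0.01 0 0.55 -1" --pt "0 0 0.02 -0.01 0 0.7 -1" --pt "0 0 0.02 -0.01 0 0.7 -1"

```text
t: 17.22
tool_pos: [0.5124, -0.0143, 0.0921]
tool_rot: [-0.231, 0.669, 0.23, 0.668]
contact_force: [0.1, -0.8, -0.3]
finger_gap: 0.0939
gripper_force: 0.0
```

play_rows --pt "0 0 0 0 0 0.2 -1" --pt "0 0 0 0 0 0.4 -1" --pt "0 0 0 0 0 0.55 -1" --pt "0 0 0 0 0 0.69 -1" --pt "0 0 0 0 0 0.69 -1" --pt "0 0 0 0 0 0.69 -1"

```text
t: 17.72
tool_pos: [0.5662, 0.0264, 0.0915]
tool_rot: [-0.23, 0.669, 0.228, 0.669]
contact_force: [-0.5, -1.1, -0.6]
finger_gap: 0.0941
gripper_force: 0.0
```

Run:
```python
from legs import *
p,R,s=cur();print(p,W[4][0],np.degrees((R.inv()*W[4][1]).as_rotvec()).round(2),s['t'],s['q'].round(2),s['contact_force'])
plan(*W[4],1)
im,d=snap('top','t4');z=world('top',d)[...,2]
m,P=potrect('top',im,d,(285,165,340,225),.125);m&=z<.14;print('pot',m.sum(),cv2.minAreaRect(flat('top',m,.132)))
```

```text
[0.56615315 0.02637376 0.09148866] [0.56671295 0.02484523 0.09      ] [-0.05 -0.01 -0.17] 17.7167 [-0.9   1.03  2.49  1.58  1.57 -1.95] [-0.46211138 -1.10733888 -0.62088046]
[-0.002, -0.0, -0.006, -0.015, 0.016, -0.005]
pot 179 ((0.5513684153556824, 0.012837044894695282), (0.060026757419109344, 0.059450726956129074), 37.73130416870117)
```

play_rows --pt "0 0 0 -0.015 0.016 0 -0.2" --pt "0 0 0 -0.015 0.016 0 0" --pt "0 0 0 -0.015 0.016 0 0.1" --pt "0 0 0 -0.015 0.016 0 0.2" --pt "0 0 0 -0.015 0.016 0 0.3" --pt "0 0 0 -0.015 0.016 0 0.5" --pt "0 0 0 -0.015 0.016 0 1" --pt "0 0 0 -0.015 0.016 0 1"

```text
t: 18.43
tool_pos: [0.5669, 0.0248, 0.0883]
tool_rot: [-0.231, 0.67, 0.226, 0.668]
contact_force: [-1.7, 0.1, 0.7]
finger_gap: 0.0603
gripper_force: 30.0
```

play_rows --pt "0 0 0 0 0 0 1" --pt "0 0 0 0 0 0 1"

```text
t: 18.6
tool_pos: [0.567, 0.0248, 0.0883]
tool_rot: [-0.231, 0.67, 0.226, 0.668]
contact_force: [-2.7, -0.7, 0.0]
finger_gap: 0.0598
gripper_force: 30.0
```

Run:
```python
from legs import *
x,_=fit()
p,R,s=cur();print(p,R.as_matrix().round(3).tolist(),s['t'],s['q'].round(2),s['contact_force'],s['finger_gap'])
# lift to z .22, flip about tool z, lower
q=s['q']
for k in range(1,4): q,e=ik(p+[0,0,.13*k/3],R,q,x)
print(q.round(2),e)
for sg in(1,-1):
    qq=q
    for k in range(1,9):
        qq,e=ik(p+[0,0,.13],R*Z(sg*np.pi*k/8),qq,x)
        if k%2==0: print(sg,k,qq.round(2),round(e,4))
```

```text
[0.56702078 0.0248038  0.08830004] [[0.006, 0.612, 0.791], [-0.005, -0.791, 0.612], [1.0, -0.007, -0.001]] 18.6 [-0.9   1.04  2.49  1.58  1.57 -1.95] [-2.70544062 -0.71884883  0.00451995] 0.05983939903025829
[-0.9   0.64  2.47  1.58  1.57 -1.54] 2.7813557856897376e-10
1 2 [-0.9   0.64  2.47  1.58  1.57 -0.75] 0.0
1 4 [-0.9   0.64  2.47  1.58  1.57  0.04] 0.0
1 6 [-0.9   0.64  2.47  1.58  1.57  0.82] 0.0
1 8 [-0.9   0.64  2.47  1.58  1.57  1.61] 0.0
-1 2 [-0.9   0.64  2.47  1.58  1.57 -2.32] 0.0
-1 4 [-0.88  0.46  2.35  1.49  1.46 -2.7 ] 0.1891
-1 6 [-0.76  0.15  2.16  1.28  1.19 -2.7 ] 0.5839
-1 8 [-0.23 -0.12  2.18  0.89  0.4  -2.7 ] 0.8839
```

play_rows --pt "0 0 0 0.05 0 0 1" --pt "0 0 0 0.15 0 0 1" --pt "0 0 0 0.3 0 0 1" --pt "0 0 0 0.5 0 0 1" --pt "0 0 0 0.7 0 0 1" --pt "0 0 0 0.9 0 0 1" --pt "0 0 0 1 0 0 1" --pt "0 0 0 1 0 0 1"

```text
t: 19.27
tool_pos: [0.5671, 0.0252, 0.1901]
tool_rot: [-0.23, 0.67, 0.228, 0.668]
contact_force: [0.1, 0.3, -3.0]
finger_gap: 0.0599
gripper_force: 30.0
```

play_rows --pt "0 0 0.1 0.05 0 0 1" --pt "0 0 0.25 0.1 0 0 1" --pt "0 0 0.4 0.15 0 0 1" --pt "0 0 0.6 0.2 0 0 1" --pt "0 0 0.8 0.2 0 0 1" --pt "0 0 1 0.2 0 0 1"

```text
t: 19.77
tool_pos: [0.5676, 0.0243, 0.2071]
tool_rot: [-0.397, 0.707, 0.043, 0.583]
contact_force: [0.5, -0.7, -2.4]
finger_gap: 0.0597
gripper_force: 30.0
```

play_rows --pt "0 0 0.2 0 0 0 1" --pt "0 0 0.4 0 0 0 1" --pt "0 0 0.6 0 0 0 1" --pt "0 0 0.8 0 0 0 1" --pt "0 0 1 0 0 0 1"

```text
t: 20.18
tool_pos: [0.5677, 0.0243, 0.2068]
tool_rot: [-0.535, 0.694, -0.142, 0.461]
contact_force: [-0.2, -0.0, -3.0]
finger_gap: 0.0598
gripper_force: 30.0
```

play_rows --pt "0 0 0.2 0 0 0 1" --pt "0 0 0.4 0 0 0 1" --pt "0 0 0.6 0 0 0 1" --pt "0 0 0.8 0 0 0 1" --pt "0 0 1 0 0 0 1"

```text
t: 20.6
tool_pos: [0.5677, 0.0243, 0.2067]
tool_rot: [0.636, -0.634, 0.316, -0.306]
contact_force: [0.5, -0.1, -3.1]
finger_gap: 0.0599
gripper_force: 30.0
```

play_rows --pt "0 0 0.2 0 0 0 1" --pt "0 0 0.4 0 0 0 1" --pt "0 0 0.6 0 0 0 1" --pt "0 0 0.8 0 0 0 1" --pt "0 0 1 0 0 0 1"

```text
t: 21.02
tool_pos: [0.5677, 0.0243, 0.2068]
tool_rot: [0.693, -0.53, 0.47, -0.131]
contact_force: [0.2, -0.1, -2.2]
finger_gap: 0.0598
gripper_force: 30.0
```

play_rows --pt "0 0 0.2 0 0 0 1" --pt "0 0 0.4 0 0 0 1" --pt "0 0 0.6 0 0 0 1" --pt "0 0 0.8 0 0 0 1" --pt "0 0 1 0 0 0 1"

```text
t: 21.43
tool_pos: [0.5677, 0.0243, 0.2068]
tool_rot: [0.704, -0.391, 0.591, 0.053]
contact_force: [-1.2, -0.0, -3.0]
finger_gap: 0.06
gripper_force: 30.0
```

play_rows --pt "0 0 0.2 0 0 0 1" --pt "0 0 0.4 0 0 0 1" --pt "0 0 0.6 0 0 0 1" --pt "0 0 0.75 0 0 0 1" --pt "0 0 0.9 0 0 0 1" --pt "0 0 1 0 0 0 1" --pt "0 0 1 0 0 0 1"

```text
t: 22.02
tool_pos: [0.5677, 0.0243, 0.2069]
tool_rot: [0.667, -0.226, 0.671, 0.232]
contact_force: [0.1, -0.1, -2.3]
finger_gap: 0.0602
gripper_force: 30.0
```

Run:
```python
from legs import *
p,R,s=cur();print(p,R.as_matrix().round(3).tolist(),s['t'],s['q'].round(2),s['contact_force'],s['finger_gap'])
T=frame(zd,[0,0,-1]);C=c+[0,0,.0]
print(np.degrees((R.inv()*T).as_rotvec()))
plan(np.r_[.551,.013,.105]+[0.019*zd[0],.019*zd[1],0],T,2)
ims,d=snap('side','s5');im,_=snap('top','t5')
cv2.imwrite('pics/c5.png',cv2.resize(ims[120:280,220:420],(750,600),interpolation=2)[:,:,::-1])
W_=world('side',d);h=cv2.cvtColor(ims,cv2.COLOR_RGB2HSV);m=(h[...,0]<15)&(h[...,1]>120)&(d>.1);m[:,:280]=0;m[:,360:]=0;m[:110]=0;m[230:]=0
P=W_[m];P=P[(P[:,2]>.13)&(abs(P[:,0]-.55)<.09)&(abs(P[:,1])<.09)];print(len(P),np.percentile(P,[2,50,98],axis=0).round(3).tolist())
```

```text
[0.56766667 0.02425723 0.20691859] [[-0.009, -0.612, 0.791], [0.006, 0.791, 0.612], [-1.0, 0.01, -0.003]] 22.0167 [-0.9   0.67  2.48  1.58  1.57  1.57] [ 0.06049996 -0.07431053 -2.26646932] 0.06017278929821717
[-0.05845815 -0.19234424 -0.55350329]
[-0.001, -0.003, -0.009, 0.51, 0.002, -0.004]
[-0.001, -0.003, -0.009, 0.51, 0.004, -0.004]
638 [[0.514, -0.028, 0.168], [0.554, -0.006, 0.231], [0.592, 0.028, 0.249]]
```

View pics/c5.png

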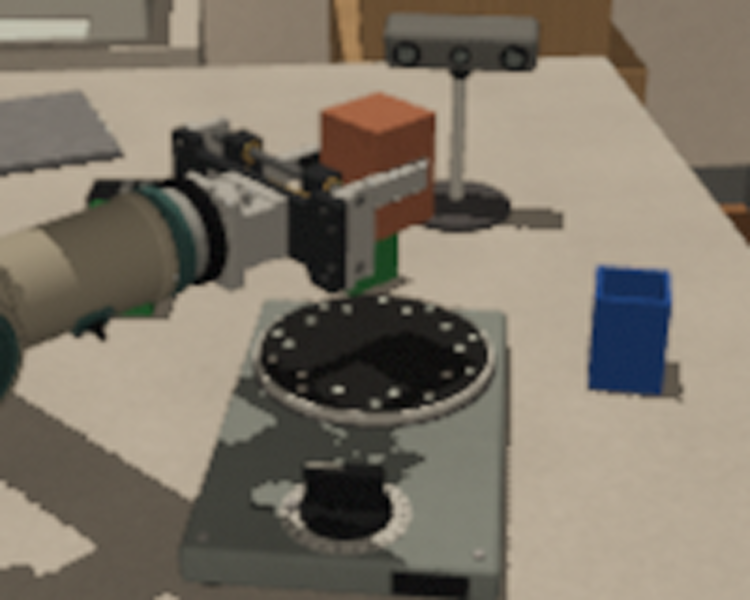

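The crop shows the pot held upside down (closed bottom up, at about crop (378,165)) directly above the empty platter. Its tilt is about 0.3°, so I lower it gently.

play_rows --pt "0 0 0 0.1 0 0 1" --pt "0 0 0 0.25 0 0 1" --pt "0 0 0 0.45 0 0 1" --pt "0 0 0 0.65 0 0 1" --pt "0 0 0 0.8 0 0 1" --pt "0 0 0 0.92 0 0 1" --pt "0 0 0 1 0 0 1" --pt "0 0 0 1 0 0 1"

```text
t: 22.78
tool_pos: [0.5676, 0.0241, 0.1061]
tool_rot: [0.667, -0.226, 0.671, 0.231]
contact_force: [0.7, 0.3, -2.9]
finger_gap: 0.0601
gripper_force: 30.0
```

play_rows --pt "0 0 0 0.02 0 0 1" --pt "0 0 0 0.04 0 0 1" --pt "0 0 0 0.06 0 0 1" --pt "0 0 0 0.08 0 0 1" --pt "0 0 0 0.1 0 0 1" --pt "0 0 0 0.1 0 0 1"

```text
t: 23.28
tool_pos: [0.5672, 0.0246, 0.0982]
tool_rot: [0.668, -0.226, 0.67, 0.231]
contact_force: [0.2, 0.4, -3.1]
finger_gap: 0.0597
gripper_force: 30.0
```

Run:
```python
from legs import *
p,R,s=cur();print(p,R.as_matrix().round(3).tolist(),s['t'],s['contact_force'],s['torque'])
```

```text
[0.56715954 0.02464497 0.09815691] [[-0.005, -0.612, 0.791], [0.004, 0.791, 0.612], [-1.0, 0.007, -0.002]] 23.2833 [ 0.17118654  0.36092862 -3.06990187] [-0.56198823  0.69372701  0.06817675]
```

play_rows --pt "0 0 0 0.008 0 0 1" --pt "0 0 0 0.016 0 0 1" --pt "0 0 0 0.024 0 0 1" --pt "0 0 0 0.032 0 0 1" --pt "0 0 0 0.038 0 0 1" --pt "0 0 0 0.044 0 0 1" --pt "0 0 0 0.05 0 0 1" --pt "0 0 0 0.05 0 0 1"

```text
t: 23.95
tool_pos: [0.5671, 0.0248, 0.0932]
tool_rot: [0.668, -0.226, 0.67, 0.231]
contact_force: [-0.3, -0.6, -2.8]
finger_gap: 0.0599
gripper_force: 30.0
```

play_rows --pt "0 0 0 0.003 0 0 1" --pt "0 0 0 0.006 0 0 1" --pt "0 0 0 0.009 0 0 1" --pt "0 0 0 0.009 0 0 1"

```text
t: 24.28
tool_pos: [0.5671, 0.0247, 0.0924]
tool_rot: [0.668, -0.226, 0.67, 0.231]
contact_force: [-0.3, -0.6, -2.5]
finger_gap: 0.0597
gripper_force: 30.0
```

play_rows --pt "0 0 0 0.003 0 0 1" --pt "0 0 0 0.006 0 0 1" --pt "0 0 0 0.009 0 0 1" --pt "0 0 0 0.009 0 0 1"

```text
t: 24.62
tool_pos: [0.567, 0.0248, 0.0919]
tool_rot: [0.668, -0.226, 0.67, 0.231]
contact_force: [0.2, -0.1, -1.2]
finger_gap: 0.0598
gripper_force: 30.0
```

play_rows --pt "0 0 0 0.003 0 0 1" --pt "0 0 0 0.005 0 0 1" --pt "0 0 0 0.005 0 0 1"

```text
t: 24.87
tool_pos: [0.567, 0.0248, 0.0918]
tool_rot: [0.668, -0.226, 0.67, 0.231]
contact_force: [-1.1, -1.3, 0.3]
finger_gap: 0.0598
gripper_force: 30.0
```

play_rows --pt "0 0 0 0 0 0 0.2" --pt "0 0 0 0 0 0 -0.1" --pt "0 0 0 0 0 0 -0.4" --pt "0 0 0 0 0 0 -1" --pt "0 0 0 0 0 0 -1" --pt "0 0 0 0 0 0 -1" --pt "0 0 0 0 0 0 -1"

```text
t: 25.45
tool_pos: [0.567, 0.0249, 0.0909]
tool_rot: [0.668, -0.226, 0.67, 0.231]
contact_force: [0.0, 1.6, 0.3]
finger_gap: 0.0887
gripper_force: 0.0
```

Run:
```python
from legs import *
p,R,s=cur();print(p,R.as_matrix().round(3).tolist(),s['t'],s['contact_force'],s['finger_gap'],s['q'].round(2))
x,_=fit();q=s['q']
for k in (1,2,3): q,e=ik(p-.05*k*R.as_matrix()[:,2],R,q,x);print(q.round(2),e)
```

```text
[0.56703362 0.02485269 0.09088706] [[-0.006, -0.612, 0.791], [0.005, 0.791, 0.612], [-1.0, 0.007, -0.001]] 25.45 [0.02730637 1.56504297 0.34104213] 0.08870589405640972 [-0.9   1.03  2.49  1.58  1.57  1.2 ]
[-1.05  1.04  2.51  1.44  1.51  1.17] 4.718002216315397e-13
[-1.21  1.04  2.51  1.3   1.45  1.19] 1.1985822015060331e-15
[-1.35  1.03  2.49  1.16  1.41  1.24] 6.734517373975289e-15
```

Retract 0.15 m straight back, rise, and check.

play_rows --pt "0 0 0 0 0 -0.15 -1" --pt "0 0 0 0 0 -0.35 -1" --pt "0 0 0 0 0 -0.6 -1" --pt "0 0 0 0 0 -0.85 -1" --pt "0 0 0 0 0 -1 -1"

```text
t: 25.87
tool_pos: [0.487, -0.0379, 0.0908]
tool_rot: [0.668, -0.226, 0.671, 0.23]
contact_force: [0.5, -0.2, 0.6]
finger_gap: 0.0941
gripper_force: 0.0
```

play_rows --pt "0 0 0 0 0 -0.2 -1" --pt "0 0 0 -0.1 0 -0.4 -1" --pt "0 0 0 -0.3 0 -0.5 -1" --pt "0 0 0 -0.5 0 -0.5 -1" --pt "0 0 0 -0.7 0 -0.5 -1" --pt "0 0 0 -0.7 0 -0.5 -1"

```text
t: 26.37
tool_pos: [0.4484, -0.0667, 0.1641]
tool_rot: [0.669, -0.227, 0.67, 0.23]
contact_force: [-0.2, 0.6, -0.3]
finger_gap: 0.0942
gripper_force: 0.0
```

Run:
```python
from legs import *
p,R,s=cur();print(p,s['t'],s['contact_force'])
im,d=snap('top','t6');ims,ds=snap('side','s6');Wt=world('top',d);z=Wt[...,2]
h=cv2.cvtColor(im,cv2.COLOR_RGB2HSV)
m=np.zeros(z.shape,bool);m[165:225,285:345]=1;m&=(h[...,0]<15)&(h[...,1]>100)&(z>.12)&(z<.14)
print('pot top',m.sum(),cv2.minAreaRect(flat('top',m,.132)),np.percentile(z[m],[10,50,90]))
v,u=np.nonzero(m);A=np.c_[Wt[m][:,:2],np.ones(m.sum())];k=np.linalg.lstsq(A,z[m],rcond=None)[0];print('slope deg',np.degrees(k[:2]))
for cam,kb,D in(('top',(365,195,405,232),d),('side',(290,232,332,270),ds)):
    W_=world(cam,D);zz=W_[...,2];k=np.zeros(zz.shape,bool);l,t,r,b=kb;k[t:b,l:r]=1
    ba=k&(zz>.062)&(zz<.08);Q=W_[ba][:,:2];mu=np.median(Q,0);Q=Q[np.linalg.norm(Q-mu,axis=1)<.04]
    w,V=np.linalg.eigh(np.cov(Q.T));print('bar',len(Q),mu,np.degrees(np.arctan2(V[1,1],V[0,1])))
a=cv2.resize(im[140:260,255:425],(411,290),interpolation=2);b=cv2.resize(ims[160:270,255:370],(303,290),interpolation=2)
cv2.imwrite('pics/c6.png',np.hstack([a,b])[:,:,::-1])
```

```text
[ 0.44837316 -0.06665177  0.16405581] 26.3667 [-0.17126797  0.61175708 -0.2774333 ]
pot top 570 ((0.551981508731842, 0.012045197188854218), (0.06002753600478172, 0.05944375693798065), 37.72979736328125) [0.12961046 0.13199616 0.13445889]
slope deg [0.32049132 0.15280172]
bar 108 [ 0.51411849 -0.18152295] 169.3126210709482
bar 144 [ 0.51052466 -0.18608122] 168.71500107116196
```

View pics/c6.png

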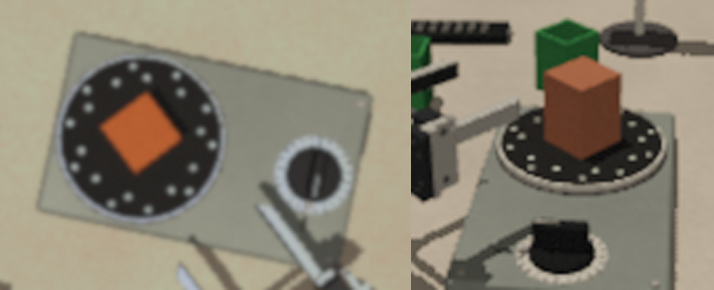

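The crop shows the pot mouth-down and centred on the platter at (141,132), with the knob nose at its zero mark at (315,185). The robot is clear of everything.

```bash
python3 -c "
from rig import job
print(job.sign_off())"
```

```text
the job is handed in; nothing more can be done
None
```

I handed the job in at about 26 s of the 72 s: the knob is wound back to its zero stop (bar within about 1° of zero), and the terracotta pot stands mouth-down within about 2 mm of the platter's centre. I lifted the pot once to turn it to a yaw the arm could flip it from. The sign-off call returned no verdict.

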